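# Snap the new fuse into its clips and switch the board on

### The arm

A 6-joint arm with a two-finger parallel gripper is mounted at the origin on the work surface. World frame = base frame: x ahead of the robot, y to its left, z up, the work surface at z = 0. Lengths are in m, angles in rad, forces in N, time in s.
With the tool pointing down it reaches from about 0.4 to 0.825 m from the base axis. Payload 7 kg.
Tool frame: the origin (TCP) lies at the very end of the fingers, on their centre line; the grasp point (between the pads) lies 19 mm behind it (tcp_to_grasp is the distance from the TCP to the grasp point, in m); x points along the fingers, z is the direction in which the jaws open and shut, and the axes are right-handed (so a half turn about x gives the same grasp; the last joint's range is limited). The gripper opens to 88 mm and grips with 3 to 60 N. Pads are 19 mm wide; open, the fingers measure 130 mm over their backs; the gripper's body (78 mm by 193 mm) begins 47 mm behind the grasp point.
Start: joints at [1.534, 0.359, 0.012, 0, -1.224, -0.288], TCP at [0.215, 0.64, 0.201] pointing down, gripper open.
Joint ranges: [-3.07, 3.07], [-1.43, 2.12], [-1.02, 1.25], [-3.03, 1.67], [-3.05, -0], [-3.03, 3.03]. Speed limits (rad/s): [2.39, 2.39, 3.01, 3.14, 3.14, 3.14].

### API

Orientations are given as [roll, pitch, yaw] about the fixed x, y, z axes, in that order (R = Rz(yaw) Ry(pitch) Rx(roll)).
In Python, from station import get_state, grab_frame, job_done, tcp_to_grasp gives the robot as it stands. The module is installed in compiled form; this text tells all that it offers.
- The arm moves only by the shell command python3 -m crank 'ROWS' [FORCE]. ROWS is JSON, a list of rows, each a list of 7 numbers: the shift along the tool's x, y, z in m, then the turn, a rotation vector about the tool's x, y, z in rad, then the opening, from 0 (shut) to 1 (fully open). In form: [[x, y, z, wx, wy, wz, fingers], ...]. A call has 1 to 10 rows; each row is the pose to reach, as a shift and turn from the pose commanded when the call began, along the tool's axes at that moment; what a row does not reach only later rows make up. A row lasts 1/8 s, in which the tool goes at most 62.5 mm and 10.7 degrees, less where a joint would pass 70% of its speed; a pose out of reach is approached as far as the arm can. A call with a gripper value outside its range is refused whole. The fingers move at their own pace and stop on an object; FORCE is the grip in N (left out, the last holds). Time passes only in rows, so rows that repeat a pose let the fingers close. It gives the time, the measured TCP pose, the force and the opening at its end, in the units of the state.
- get_state(): the state, without advancing time (a new reading comes with each control period).
- grab_frame(name): name is "scene" or "top"; returns a dict with "pixels" (384x512x3 uint8, red, green, blue), "vfov" (degrees; the focal length in pixels is half the picture's height over the tangent of half this angle, whatever the lens; pixels are square), "cx", "cy" (the principal point, pixels), "k1" (the pictures are not rectified: a ray, as slopes to the right and down, at radius r is drawn at 1 + k1 r^2 times it, then the intrinsics apply), "extrinsics" (4x4, takes a point from world to camera coordinates). Camera axes: x right, y up, looking along -z (the intrinsics and any distortion apply to the point x, -y, -z); pixel columns grow to the right and rows downward; lengths in m; the calibration is good to about 2 mm. A picture is of the moment at which its call begins. There is no depth.
- job_done(): hands the job in, once; it reports no verdict.
The state is a dict: "t": time; "q": joint angles; "qd": joint speeds; "joint_efforts": joint torques, N m; "eef_pos": TCP position; "ee_rot": TCP orientation; "force": force on the tool from outside, world axes, zero at the start; "moment": the same for the moment, N m; "width": finger opening in m.
Only numpy, scipy, OpenCV 4.12 (cv2) and the standard library are available. Lean on these libraries where they do the work, as an engineer would, in place of code of your own. Each camera call takes 0.05 s, during which the arm holds its last target.

### The job

Fit the new fuse from the blue rest into the pair of copper spring clips on the fuse board: lay it across the clip mouths, midway so that each brass cap has its own clip, and press it straight down until it has snapped fully home in both. Then push the red-knobbed switch all the way over, away from the arm, to turn the board on. Do not disturb the solder spool, the flux jar or the screwdriver.

Things in the scene. Friction and masses are not known exactly. Their poses are not given: they have to be found in the camera images.
- fuse_center (a point): Centre of the new fuse: white ceramic cylinder with brass end caps, diameter 22 mm, length 86 mm (each cap is the last 22 mm), about 70 g. Its long axis is this point's y axis; roll about it is arbitrary. It starts lying level in the blue rest, its centre 32 mm above the bench.
- fuse_rest: Blue rest that holds the fuse at the start, fixed to the bench: base plate 70 (x) by 100 (y) by 10 mm, origin under its middle. Two V-blocks, 12 mm wide along y, stand 33 mm either side of the middle and carry the fuse along y; the 54 mm between them is free for fingers to take the fuse across it.
- board: Grey fuse board, a plate 110 (x) by 250 (y) by 12 mm fixed to the bench, origin under its middle, z up, +x away from the arm. Two copper C-clips with mouths upwards stand at x = 0, y = -81 and -19 mm, each 10 mm wide along y; the 52 mm between them is free above the plate. The switch is at y = +85 mm.
- clip_center (a point): Centre of the fuse once fully home: board's axes, 37 mm above the bench, clips 31 mm either side along y. The clips' sprung lips leave 15 mm; flares above widen to 32 mm, up to 18 mm above this point. A fuse laid on the mouths rests with its centre about 17.5 mm above this point. About 8 to 14 N straight down on its middle snaps it onto fixed saddles, where it stays, its top 11 mm above this point.
- switch (a joint): Isolator switch lever on the fuse board: 0 rad = off, leaning to the board's -x (towards the arm); 1.0 rad = on, leaning to +x, at its stop. It stays where it is left; about 1 to 2 N at its knob moves it. It starts within 0.12 rad of off.
- switch_tip (a point): Centre of the red ball knob, diameter 26 mm, on the switch's 10 mm thick lever. It turns in the board's x-z plane, 55 mm from a pivot at board x = 0, y = 85, z = 34 mm, so it goes from x = -26 to +26 mm, 82 to 89 mm above the bench. The black housing below is 70 (x) by 50 (y) mm, its top 37 mm above the bench, its round hub up to 47 mm.
- solder_spool: Bystander: metal solder spool standing on end, 52 mm in diameter, 50 mm high, origin under its centre.
- flux_jar: Bystander: amber jar with yellow cap, 52 mm in diameter, 45 mm high, origin under its centre.
- screwdriver: Bystander: blue-handled screwdriver lying on the bench, 180 mm long.
Mind the look-alikes: they are no part of the job. Leave any pink or purple look-alike of the part that bears fuse_center alone.

How it is judged:
On the way, in this order (a step that is already met when the one before it is completed fails the run):
1. the fuse is snapped home in both clips (z of fuse_center in the frame of clip_center between -0.003 and 0.003 m and x of fuse_center in the frame of clip_center between -0.003 and 0.003 m and y of fuse_center in the frame of clip_center between -0.008 and 0.008 m and angle between the y axis of fuse_center and the y axis of clip_center, either way round below 0.07 rad), for 0.2 s.
2. after that, the switch is pushed fully on (value of joint switch above 0.85 rad), for 0.2 s.
At the end, for the whole second after the job is handed in: The fuse lies at rest fully home in both clips: its centre within 3 mm of the home point in height and across, within 8 mm along the clips, its axis within 0.07 rad of theirs; and the switch is on (above 0.85 of 1.0 rad) (all of step 1 and value of joint switch above 0.85 rad and linear speed of fuse below 0.02 m/s); the robot touches nothing.
It fails at once if the solder spool is moved by more than 30 mm (distance of solder_spool from where it was at the start of the episode above 0.03 m).
It fails at once if the flux jar is moved by more than 30 mm (distance of flux_jar from where it was at the start of the episode above 0.03 m).
It fails at once if the screwdriver is moved by more than 30 mm (distance of screwdriver from where it was at the start of the episode above 0.03 m).
It also fails if it takes over 51 s, if anything falls off the work surface, if the arm or the gripper's body presses on something with over 40 N, if the wrist force passes 120 N, or if a joint passes its speed limit or range.

## Working session

There is one attempt and no reset: what is moved stays moved. The work goes in short steps, Python scripts to look and compute and a shell command to move; the robot and the scene stay as the last step left them, time stands still between calls to the robot, and variables do not carry over. Pictures are saved under pics/ and viewed, and the job is handed in when it is done.

```bash
mkdir -p pics
cat > h.py <<'E'
import numpy as np,cv2
from station import *
from scipy.spatial.transform import Rotation as R
def shot(n,f):
    g=grab_frame(n); cv2.imwrite(f,g["pixels"][:,:,::-1]); np.savez(f+".npz",**g); return g
def load(f): 
    return dict(np.load(f+".npz"))
def K(g):
    H,W=g["pixels"].shape[:2]; f=H/2/np.tan(np.radians(float(g["vfov"]))/2); return f,float(g["cx"]),float(g["cy"]),float(g["k1"])
def proj(g,p):
    p=np.atleast_2d(p); E=g["extrinsics"]; c=p@E[:3,:3].T+E[:3,3]
    s=np.c_[c[:,0]/-c[:,2],-c[:,1]/-c[:,2]]; f,cx,cy,k=K(g); s=s*(1+k*(s**2).sum(1,keepdims=True)); return s*f+[cx,cy]
def unproj(g,uv,z):
    f,cx,cy,k=K(g); uv=np.atleast_2d(uv).astype(float); d=(uv-[cx,cy])/f; s=d.copy()
    for _ in range(30): s=d/(1+k*(s**2).sum(1,keepdims=True))
    E=g["extrinsics"]; r=np.c_[s[:,0],-s[:,1],-np.ones(len(s))]@E[:3,:3]; o=-E[:3,:3].T@E[:3,3]
    return o+r*((np.reshape(z,(-1,1))-o[2])/r[:,2:])
def tool(dw):
    s=get_state(); return rot(s).T@np.array(dw)
def rot(s):
    return R.from_euler('xyz',s["ee_rot"]).as_matrix()
E
python3 - <<'E'
from h import *
for n in("scene","top"):
    g=shot(n,f"pics/{n}0.png"); print(n,g["vfov"],g["cx"],g["cy"],g["k1"],g["extrinsics"].round(3).tolist())
s=get_state();print(s);print(rot(s).round(3), tcp_to_grasp)
E
```

```text
scene 50.23408037892059 251.03505256841282 192.58751019122982 0.027078883847611607 [[-0.223, 0.975, -0.003, 0.105], [-0.671, -0.151, 0.726, 0.275], [0.707, 0.164, 0.688, -1.449], [0.0, 0.0, 0.0, 1.0]]
top 43.78447258325694 256.3410226597442 195.54717486580066 -0.10178877343887192 [[0.023, -1.0, 0.016, -0.014], [0.987, 0.025, 0.16, -0.506], [-0.16, 0.012, 0.987, -1.213], [0.0, 0.0, 0.0, 1.0]]
{'t': 0.1, 'q': array([ 1.53410768e+00,  3.59302237e-01,  1.11585505e-02, -3.56680790e-04,
       -1.22408552e+00, -2.88095880e-01]), 'qd': array([ 0.00062512, -0.00248039,  0.00182375,  0.00208157,  0.00035246,
        0.00017338]), 'joint_efforts': array([-1.79305891e-03, -5.84162343e+01,  2.93750167e+01,  7.01559797e+00,
        1.01114748e-02, -4.79891276e-05]), 'eef_pos': array([0.21525768, 0.63925583, 0.20031966]), 'ee_rot': array([ 0.05824159,  1.56932473, -1.83746071]), 'force': array([-0.49155905,  0.03325387, -0.29908219]), 'moment': array([-0.00172768, -0.0459233 ,  0.03464804]), 'width': 0.08771149850330842}
[[-0.     0.948 -0.319]
 [-0.001 -0.319 -0.948]
 [-1.     0.     0.001]] 0.0188
```

View pics/scene0.png

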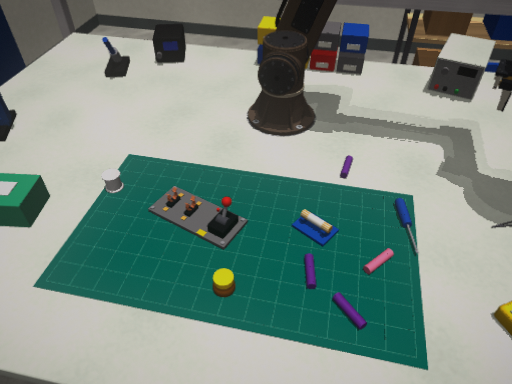

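View pics/top0.png

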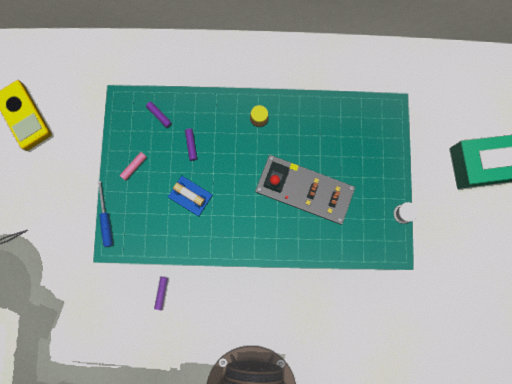

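Scene (384×512): the white fuse with brass caps sits in the blue rest at scene (316,221), top (188,195). The look-alikes are purple at top (158,114), (191,144) and (161,293), and pink at (133,166). I choose the white and brass one at top (188,195). The board is at top (305,188) with its red knob at (275,181). The spool is at (405,212), the jar at (259,116) and the screwdriver at (105,225). Close crops next.

Run:
```python
from h import *
a=cv2.imread("pics/top0.png")
c=cv2.resize(a[170:220,160:220],None,fx=10,fy=10,interpolation=cv2.INTER_CUBIC);cv2.imwrite("pics/c1.png",c)
c=cv2.resize(a[150:228,250:360],None,fx=7,fy=7,interpolation=cv2.INTER_CUBIC);cv2.imwrite("pics/c2.png",c)
a=cv2.imread("pics/scene0.png")
c=cv2.resize(a[180:250,140:250],None,fx=7,fy=7,interpolation=cv2.INTER_CUBIC);cv2.imwrite("pics/c3.png",c)
c=cv2.resize(a[200:250,285:345],None,fx=10,fy=10,interpolation=cv2.INTER_CUBIC);cv2.imwrite("pics/c4.png",c)
```

```text
(no output)
```

View pics/c1.png

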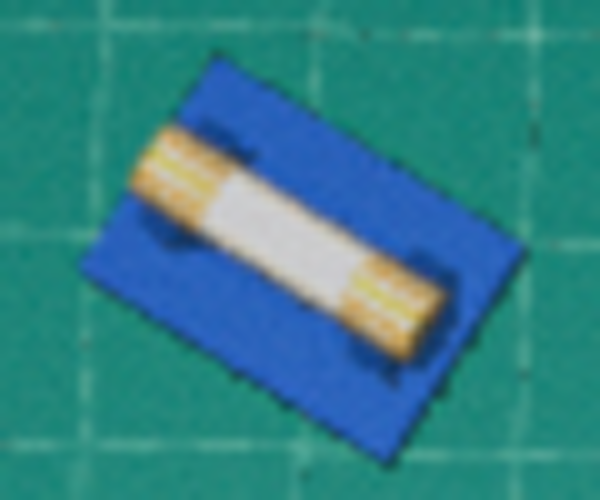

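View pics/c2.png

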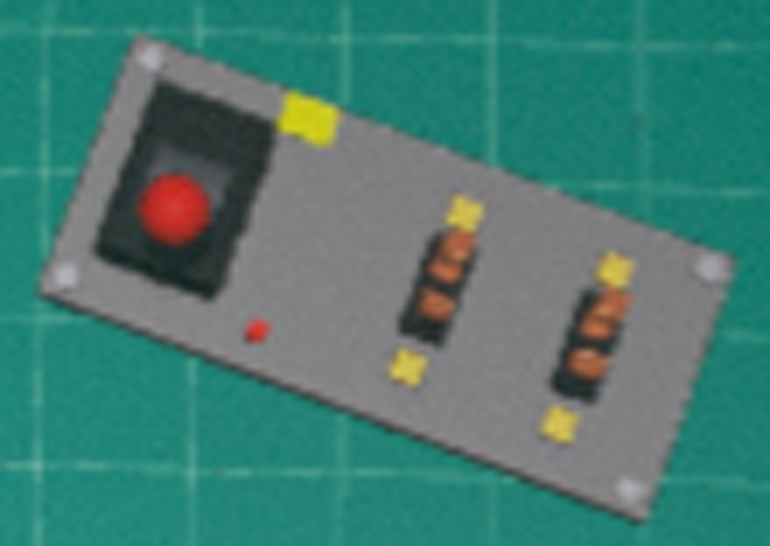

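View pics/c3.png

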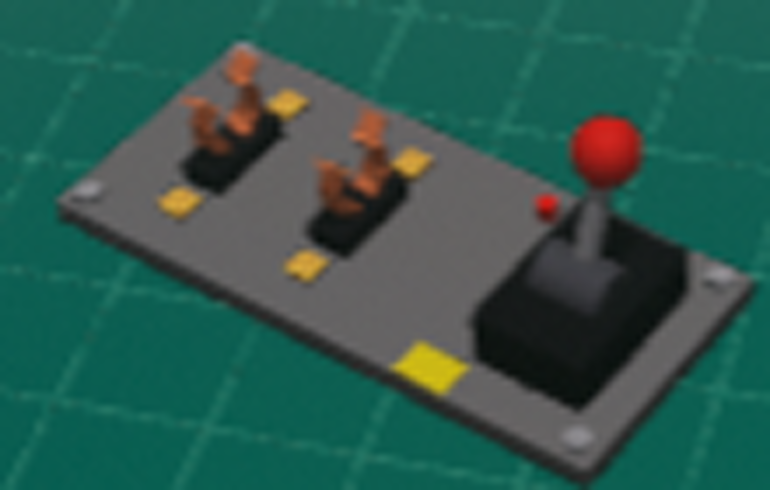

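View pics/c4.png

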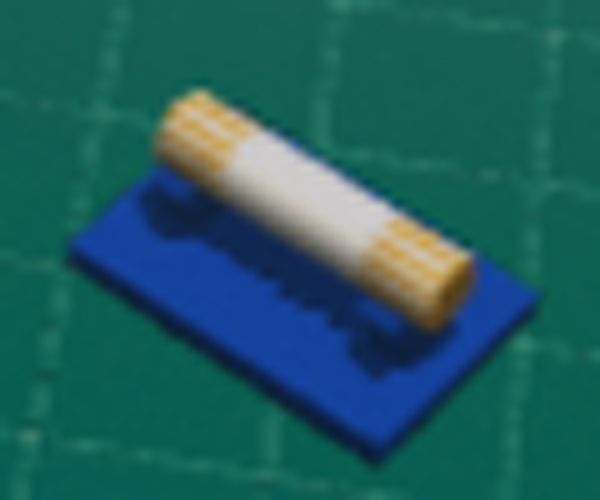

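```bash
cat > fit.py <<'E'
from h import *
from scipy.optimize import least_squares
gt=load("pics/top0.png");gs=load("pics/scene0.png")
def un(p,s,o): return (np.array(p,float)+.5)/s-.5+o
def fit(L,obs,p0):
    def res(p):
        c,s=np.cos(p[2]),np.sin(p[2]);r=[]
        for g,l,uv in obs:
            l=np.array(l,float);w=np.c_[p[0]+c*l[:,0]-s*l[:,1],p[1]+s*l[:,0]+c*l[:,1],l[:,2]]
            r.append(proj(g,w)-uv)
        return np.concatenate(r).ravel()
    f=least_squares(res,p0);print(L,f.x.round(4),"rms px",np.sqrt((f.fun**2).mean()).round(2));return f.x
# board corners: (+x,+y),(+x,-y),(-x,-y),(-x,+y)
B=[(.055,.125,.012),(.055,-.125,.012),(-.055,-.125,.012),(-.055,.125,.012)]
bt=un([(138,33),(738,258),(645,518),(42,290)],7,[250,150])
bs=un([(583,470),(62,206),(243,42),(755,283)],7,[140,180])
print(unproj(gt,bt,.012).round(4)[:,:2].tolist()); print(unproj(gs,bs,.012).round(4)[:,:2].tolist())
p0=[.51,-.12,-.3]
fit("board top",[(gt,B,bt)],p0);fit("board scene",[(gs,B,bs)],p0);fit("board both",[(gt,B,bt),(gs,B,bs)],p0)
Rr=[(.035,.05,.01),(.035,-.05,.01),(-.035,-.05,.01),(-.035,.05,.01)]
rt=un([(216,52),(528,248),(390,467),(80,262)],10,[160,170])
print(unproj(gt,rt,.01).round(4)[:,:2].tolist())
fit("rest top",[(gt,Rr,rt)],[.5,.16,-.4])
# fuse ends: top silhouettes (left end mid, right end mid) at z=.032 (silhouette edges)
e=un([(150,157),(425,328)],10,[160,170]);w=unproj(gt,e,.034);print("fuse",w.round(4),w.mean(0).round(4),np.arctan2(*(w[0]-w[1])[[1,0]]),np.linalg.norm(w[0]-w[1]))
E
python3 fit.py
```

```text
[[0.6259, -0.0348], [0.543, -0.2693], [0.4409, -0.2324], [0.5234, 0.0002]]
[[0.6277, -0.0356], [0.5473, -0.2646], [0.4445, -0.2302], [0.5281, 0.0028]]
board top [ 0.5333 -0.1341 -0.3397] rms px 0.38
board scene [ 0.5363 -0.1323 -0.3466] rms px 0.69
board both [ 0.5344 -0.1334 -0.3431] rms px 0.69
[[0.5632, 0.2028], [0.5116, 0.1162], [0.4514, 0.1508], [0.5046, 0.2367]]
rest top [ 0.5077  0.1766 -0.5388] rms px 0.31
fuse [[0.5295 0.2154 0.034 ]
 [0.4856 0.1406 0.034 ]] [0.5076 0.178  0.034 ] 1.040702464133573 0.08670752542037835
```

```bash
python3 -m crank '[[0.01,0.0426,0.0345,0.178,0,0,0.6],[0.02,0.0852,0.069,0.356,0,0,0.6],[0.03,0.1278,0.1035,0.535,0,0,0.6],[0.04,0.1704,0.138,0.713,0,0,0.6],[0.05,0.2129,0.1724,0.891,0,0,0.6],[0.06,0.2555,0.2069,1.069,0,0,0.6],[0.065,0.2981,0.2414,1.247,0,0,0.6],[0.07,0.3407,0.2759,1.426,0,0,0.6],[0.075,0.3832,0.3103,1.604,0,0,0.6],[0.08,0.4258,0.3448,1.782,0,0,0.6]]'
python3 - <<'E'
from h import *
s=get_state();print(s["q"].round(3),rot(s).round(4),s["eef_pos"],s["width"])
E
```

```text
t: 1.35
eef_pos: [0.5095, 0.1754, 0.121]
ee_rot: [0.377, 1.571, 2.977]
force: [0.3, 0.9, 0.5]
width: 0.0525
[ 0.695  0.204 -0.4   -0.    -0.966 -1.237] [[-1.000e-04 -5.155e-01 -8.569e-01]
 [ 0.000e+00 -8.569e-01  5.155e-01]
 [-1.000e+00  0.000e+00  1.000e-04]] [0.50951953 0.17541248 0.12095005] 0.052494687228602704
```

```bash
python3 -m crank '[[0.03,0,0,0,0,0,0.5],[0.03,0,0,0,0,0,0.5],[0.03,0,0,0,0,0,0.5]]'
python3 - <<'E'
from h import *
g=shot("scene","pics/s1.png");s=get_state();print(s["eef_pos"],rot(s).round(3)[:2])
print(proj(g,[s["eef_pos"]]))
t=shot("top","pics/t1.png")
a=g["pixels"][150:270,250:380,::-1];b=t["pixels"][150:240,140:237,::-1]
cv2.imwrite("pics/s1c.png",np.hstack([cv2.resize(a,(433,400),interpolation=2),cv2.resize(b,(360,400),interpolation=2)]))
E
```

```text
t: 1.72
eef_pos: [0.5091, 0.1775, 0.0918]
ee_rot: [3.062, 1.57, -0.615]
force: [-0.3, -0.4, 1.5]
width: 0.044
[0.50925267 0.1779118  0.09215992] [[ 0.001 -0.509 -0.861]
 [ 0.    -0.861  0.509]]
[[319.03807986 203.67623906]]
```

View pics/s1c.png

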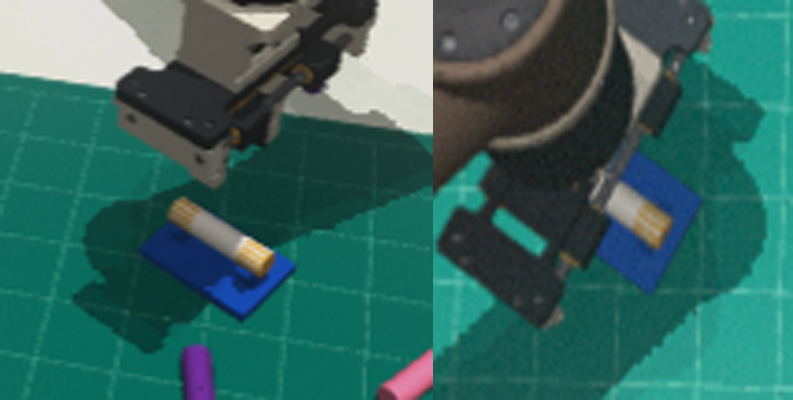

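The near finger's tip is at scene (315,205), with the fuse below it at about (316,221). It lines up with the fuse middle, so I descend.

```bash
python3 -m crank '[[0.03,0,0,0,0,0,0.5],[0.055,0,0,0,0,0,0.5],[0.066,0,0,0,0,0,0.5],[0.072,0,0,0,0,0,0.5],[0.072,0,0,0,0,0,0.5]]'
python3 - <<'E'
from h import *
g=shot("scene","pics/s2.png");s=get_state();print(s["eef_pos"],s["force"])
cv2.imwrite("pics/s2c.png",cv2.resize(g["pixels"][170:260,260:380,::-1],(720,540),interpolation=2))
E
```

```text
t: 2.45
eef_pos: [0.5092, 0.1774, 0.0196]
ee_rot: [-2.212, 1.57, 0.394]
force: [-0.2, 0.6, 0.4]
width: 0.0441
[0.5093493  0.17744955 0.01985377] [-0.35611953  0.62243042 -0.05313821]
```

View pics/s2c.png

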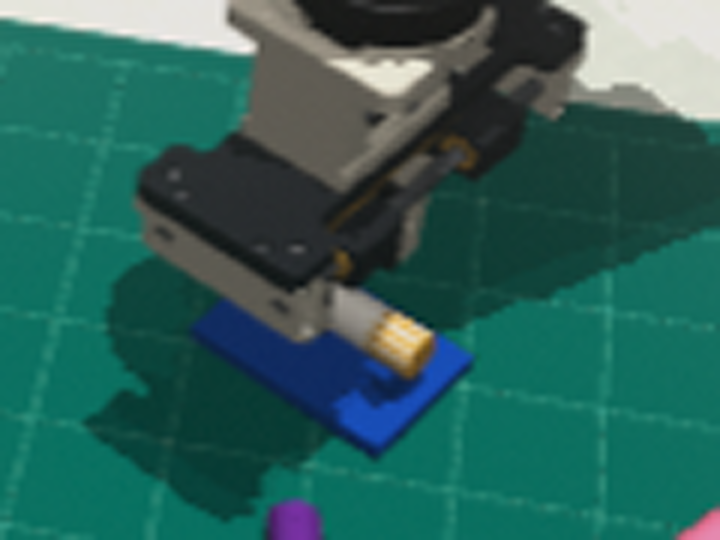

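The fingers straddle the ceramic middle (scene about (312,222)) without touching the V-blocks, so I close.

```bash
python3 -m crank '[[0,0,0,0,0,0,0.2],[0,0,0,0,0,0,0.1],[0,0,0,0,0,0,0.1],[0,0,0,0,0,0,0.1]]' 12
python3 -m crank '[[0,0,0,0,0,0,0.0],[0,0,0,0,0,0,0.0],[-0.01,0,0,0,0,0,0.0],[-0.04,0,0,0,0,0,0.0],[-0.09,0,0,0,0,0,0.0],[-0.1,0,0,0,0,0,0.0],[-0.1,0,0,0,0,0,0.0]]' 50
python3 - <<'E'
from h import *
g=shot("scene","pics/s3.png");s=get_state();print(s["eef_pos"],s["force"],s["width"],rot(s).round(4))
cv2.imwrite("pics/s3c.png",cv2.resize(g["pixels"][110:260,240:400,::-1],(640,600),interpolation=2))
E
```

```text
t: 3.0
eef_pos: [0.509, 0.177, 0.0193]
ee_rot: [-1.946, 1.571, 0.66]
force: [0.1, -0.9, 0.2]
width: 0.0111
t: 3.88
eef_pos: [0.5092, 0.1774, 0.1202]
ee_rot: [-1.832, 1.568, 0.774]
force: [0.7, 0.1, -0.8]
width: 0.0003
[0.50855754 0.17691585 0.11900751] [-1.02962669 -0.9305849  -1.06065598] 0.0004558437994426735 [[-1.000e-04 -5.109e-01 -8.596e-01]
 [ 3.000e-04 -8.596e-01  5.109e-01]
 [-1.000e+00 -2.000e-04  3.000e-04]]
```

View pics/s3c.png

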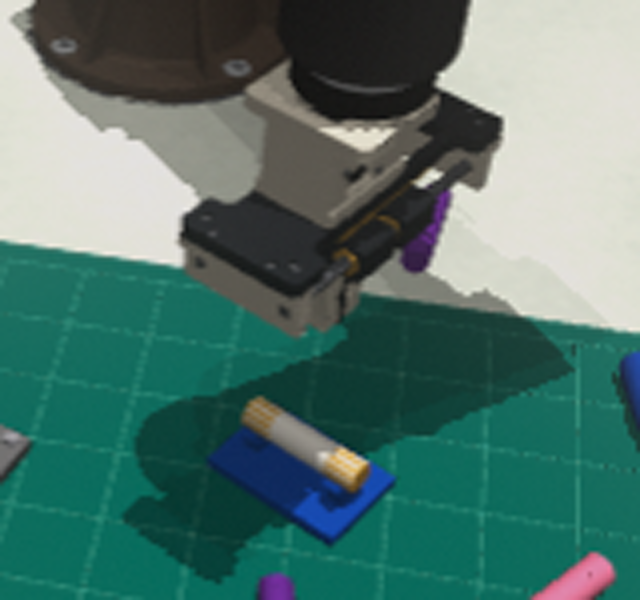

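The fingers shut to 0 and the fuse still lies in the rest at scene (316,221), so the grip missed. I compare projected and seen finger positions.

Run:
```python
from h import *
for f,p,w in(("pics/s2.png",[.5093,.17745,.0199],.044),("pics/s3.png",[.5086,.1769,.119],0.0)):
    g=load(f);p=np.array(p);z=np.array([-.86,.51,0]);y=np.array([-.511,-.8596,0])
    P=[p,p+z*w/2,p-z*w/2]+[p+sz*z*(w/2+.0)+sy*y*.0095 for sz in(-1,1) for sy in(-1,1)]
    uv=proj(g,P);print(uv.round(1).tolist())
    im=g["pixels"][:,:,::-1].copy();x0,y0=270,170
    c=cv2.resize(im[y0:y0+75,x0:x0+100],(800,600),interpolation=2)
    for i,(u,v) in enumerate(uv): cv2.circle(c,(int((u-x0+.5)*8),int((v-y0+.5)*8)),4,[(0,0,255),(0,255,255),(255,0,255)][min(i,2)],-1)
    cv2.imwrite(f[:-4]+"d.png",c)
```

```text
[[315.7, 223.7], [320.9, 219.1], [310.4, 228.4], [313.5, 230.3], [307.4, 226.5], [323.9, 221.0], [317.9, 217.2]]
[[319.9, 195.5], [319.9, 195.5], [319.9, 195.5], [323.1, 197.4], [316.7, 193.6], [323.1, 197.4], [316.7, 193.6]]
```

View pics/s2d.png

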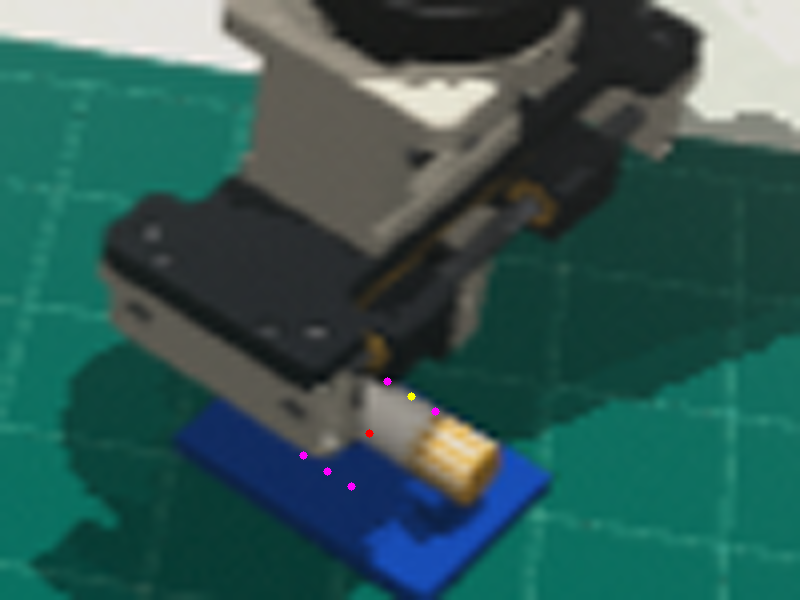

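View pics/s3d.png

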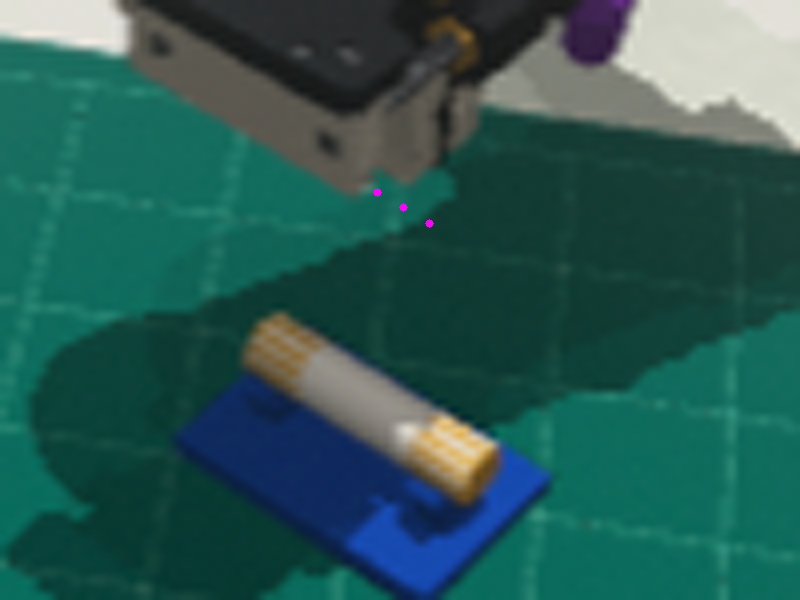

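Run:
```python
from h import *
a=load("pics/scene0.png")["pixels"];s=get_state();print(s["t"],s["eef_pos"],s["q"].round(4))
for n in("scene","top"):
    g=shot(n,f"pics/{n}4.png");p=s["eef_pos"]
    u0=proj(g,[p])[0];x0,y0=int(u0[0])-40,int(u0[1])-45
    c=cv2.resize(g["pixels"][y0:y0+60,x0:x0+80,::-1],(800,600),interpolation=2)
    for dz,col in((0,(0,0,255)),(.02,(0,255,255)),(.066,(255,0,255))):
        u=proj(g,[p+[0,0,dz]])[0];cv2.circle(c,tuple(int((u[i]-(x0,y0)[i]+.5)*10) for i in(0,1)),5,col,-1)
    cv2.imwrite(f"pics/{n}4c.png",c)
```

```text
3.925 [0.50855754 0.17691585 0.11900751] [ 6.9870e-01  2.0580e-01 -4.0320e-01 -4.0000e-04 -9.6170e-01 -1.2347e+00]
```

View pics/scene4c.png

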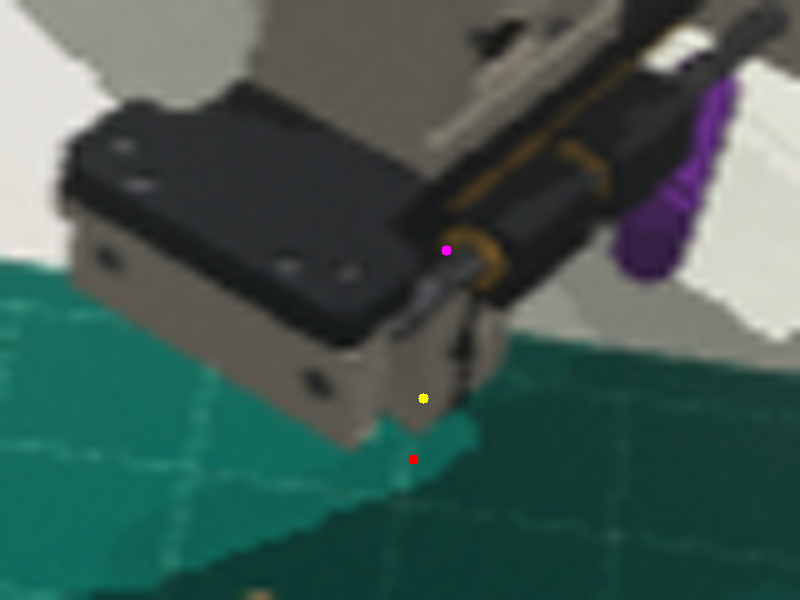

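View pics/top4c.png

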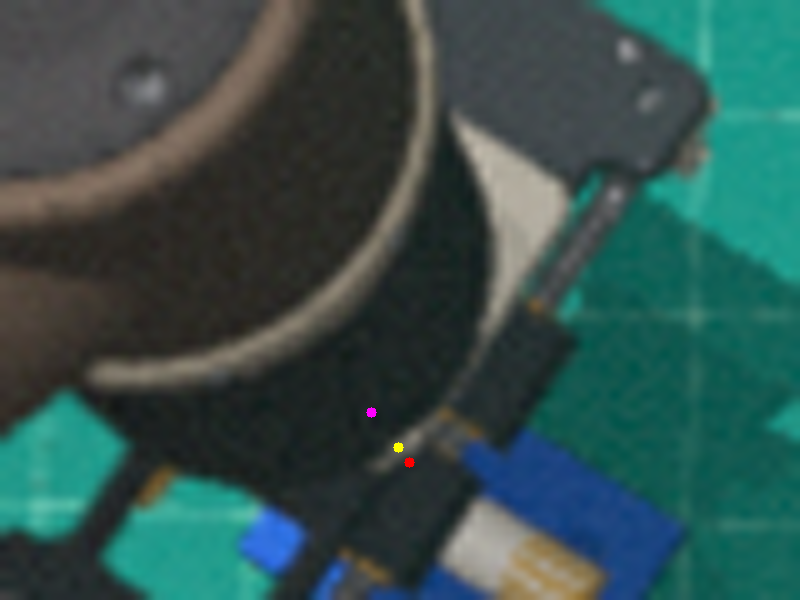

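Both finger ends show at scene about (316,192), some 20 mm higher than the reported TCP projects. That fits a close just above the fuse. I'll descend open and straddling again, in small steps with force checks. Getting below the rest plate's 10 mm without contact would confirm the offset.

```bash
python3 -m crank '[[0,0,0,0,0,0,0.5],[0.03,0,0,0,0,0,0.5],[0.06,0,0,0,0,0,0.5],[0.085,0,0,0,0,0,0.5],[0.1,0,0,0,0,0,0.5],[0.105,0,0,0,0,0,0.5],[0.107,0,0,0,0,0,0.5],[0.109,0,0,0,0,0,0.5]]'
python3 -m crank '[[0.0015,0,0,0,0,0,0.5],[0.003,0,0,0,0,0,0.5],[0.003,0,0,0,0,0,0.5]]'
```

```text
t: 5.03
eef_pos: [0.5094, 0.1774, 0.0108]
ee_rot: [-2.004, 1.569, 0.602]
force: [-0.7, -0.5, 0.6]
width: 0.0438
t: 5.4
eef_pos: [0.5089, 0.177, 0.0072]
ee_rot: [-1.901, 1.571, 0.704]
force: [-0.2, 0.3, -0.3]
width: 0.0436
```

```bash
python3 -m crank '[[0.002,0,0,0,0,0,0.5],[0.004,0,0,0,0,0,0.5],[0.004,0,0,0,0,0,0.5]]'
python3 -m crank '[[0.0015,0,0,0,0,0,0.5],[0.003,0,0,0,0,0,0.5],[0.003,0,0,0,0,0,0.5]]'
python3 - <<'E'
from h import *
g=shot("scene","pics/s5.png");s=get_state();print(s["eef_pos"],s["force"])
cv2.imwrite("pics/s5c.png",cv2.resize(g["pixels"][180:255,270:370,::-1],(800,600),interpolation=2))
E
```

```text
t: 5.78
eef_pos: [0.5088, 0.1769, 0.0029]
ee_rot: [1.222, 1.57, -2.456]
force: [0.7, -0.3, -0.2]
width: 0.0434
t: 6.15
eef_pos: [0.5088, 0.1769, 0.0]
ee_rot: [1.228, 1.57, -2.45]
force: [-0.4, 0.3, 0.5]
width: 0.0438
[5.08877702e-01 1.76984606e-01 8.80520195e-05] [-0.57995188 -0.08123566 -0.12325071]
```

View pics/s5c.png

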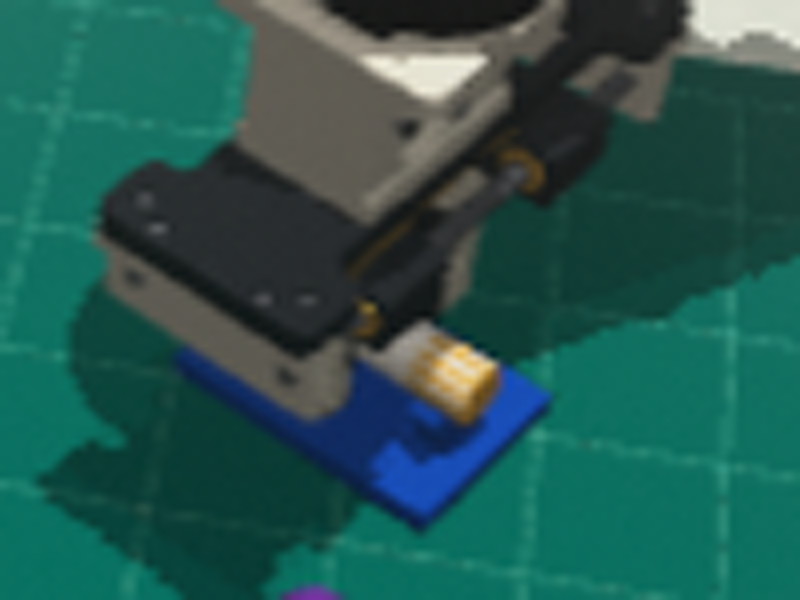

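No contact at a reported z of 0, below the rest plate, so the real tips are about 20 mm above the reported TCP. I go 3 mm lower and close gently.

```bash
python3 -m crank '[[0.0015,0,0,0,0,0,0.5],[0.003,0,0,0,0,0,0.5],[0.003,0,0,0,0,0,0.5]]'
python3 -m crank '[[0,0,0,0,0,0,0.2],[0,0,0,0,0,0,0.15],[0,0,0,0,0,0,0.15],[0,0,0,0,0,0,0.15]]' 10
```

```text
t: 6.58
eef_pos: [0.5088, 0.1769, -0.003]
ee_rot: [1.188, 1.57, -2.489]
force: [0.4, 0.1, -0.3]
width: 0.044
t: 7.08
eef_pos: [0.507, 0.1781, -0.0029]
ee_rot: [0.059, 1.568, 2.664]
force: [-12.5, 8.7, 6.4]
width: 0.0214
```

The width is 21.4 mm, so the fuse is held. The side force is 15 N along tool +z, so I ease that way, tighten and lift.

```bash
python3 -m crank '[[0,0,0.001,0,0,0,0.15],[0,0,0.002,0,0,0,0.15],[0,0,0.002,0,0,0,0.15]]' 10
python3 -m crank '[[0,0,0.0005,0,0,0,0.0],[0,0,0.0005,0,0,0,0.0],[0,0,0.0005,0,0,0,0.0]]' 50
```

```text
t: 7.45
eef_pos: [0.5069, 0.1782, -0.0029]
ee_rot: [0.263, 1.57, 2.869]
force: [-3.5, 3.3, 2.0]
width: 0.0217
t: 7.82
eef_pos: [0.5068, 0.1782, -0.0028]
ee_rot: [2.986, 1.571, -0.692]
force: [-1.5, 1.5, 0.2]
width: 0.0205
```

```bash
python3 -m crank '[[-0.005,0,0,0,0,0,0.0],[-0.02,0,0,0,0,0,0.0],[-0.05,0,0,0,0,0,0.0],[-0.1,0,0,0,0,0,0.0],[-0.12,0,0,0,0,0,0.0],[-0.12,0,0,0,0,0,0.0],[-0.12,0,0,0,0,0,0.0]]'
python3 - <<'E'
from h import *
s=get_state();print(s["eef_pos"],s["force"],s["width"],rot(s).round(4))
for n in("scene","top"):
    g=shot(n,f"pics/{n}6.png");p=s["eef_pos"]
    u0=proj(g,[p+[0,0,.03]])[0].astype(int);x0,y0=u0[0]-40,u0[1]-30
    c=cv2.resize(g["pixels"][y0:y0+60,x0:x0+80,::-1],(800,600),interpolation=2)
    cv2.imwrite(f"pics/{n}6c.png",c);print(x0,y0)
E
```

```text
t: 8.7
eef_pos: [0.5063, 0.178, 0.1169]
ee_rot: [0.631, 1.57, -3.047]
force: [-0.3, 0.4, -1.5]
width: 0.0208
[0.50629769 0.17797813 0.11689485] [-0.34917825  0.4298985  -1.46989109] 0.02081447965904486 [[-5.000e-04 -5.110e-01 -8.596e-01]
 [-0.000e+00 -8.596e-01  5.110e-01]
 [-1.000e+00  3.000e-04  4.000e-04]]
281 156
142 156
```

View pics/scene6c.png

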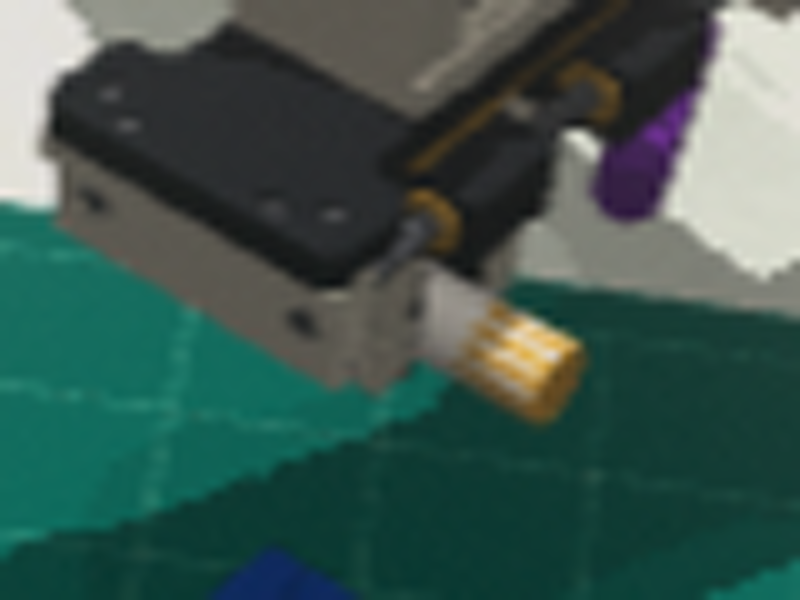

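View pics/top6c.png

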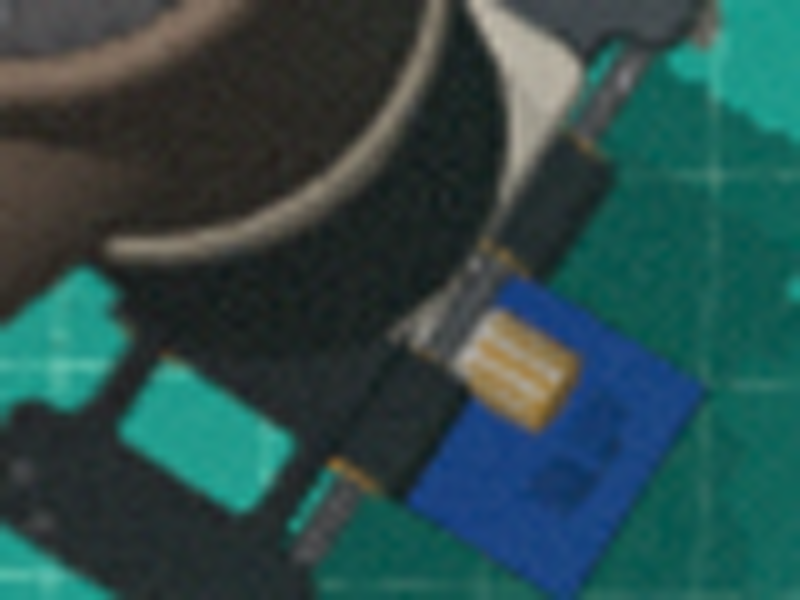

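Run:
```python
from fit import *
m=un([(436.5,290),(588.5,347),(512.5,318.5)],7,[250,150]);print("clips top",unproj(gt,m,.0125).round(4).tolist())
m=un([((287+180)/2,(103+202)/2),((412+305)/2,(163+266)/2)],7,[140,180]);w=unproj(gs,m,.0125);print("clips scene",w.round(4).tolist(),w.mean(0))
s=get_state();p=s["eef_pos"];y=rot(s)[:,1]
g=load("pics/top6.png");f=load("pics/scene6.png")
c=p+[0,0,.035]
print("cap end face: ",c-.043*y,c+.043*y)
print(proj(g,[c-.043*y,c+.043*y]),proj(f,[c-.043*y,c+.043*y]))
# robot az
print(np.hypot(*p[:2]))
```

```text
[[0.6259, -0.0348], [0.543, -0.2693], [0.4409, -0.2324], [0.5234, 0.0002]]
[[0.6277, -0.0356], [0.5473, -0.2646], [0.4445, -0.2302], [0.5281, 0.0028]]
board top [ 0.5333 -0.1341 -0.3397] rms px 0.38
board scene [ 0.5363 -0.1323 -0.3466] rms px 0.69
board both [ 0.5344 -0.1334 -0.3431] rms px 0.69
[[0.5632, 0.2028], [0.5116, 0.1162], [0.4514, 0.1508], [0.5046, 0.2367]]
rest top [ 0.5077  0.1766 -0.5388] rms px 0.31
fuse [[0.5295 0.2154 0.034 ]
 [0.4856 0.1406 0.034 ]] [0.5076 0.178  0.034 ] 1.040702464133573 0.08670752542037835
clips top [[0.5272, -0.1517, 0.0125], [0.5065, -0.2106, 0.0125], [0.5169, -0.1812, 0.0125]]
clips scene [[0.506, -0.2109, 0.0125], [0.5272, -0.1525, 0.0125]] [ 0.5166143 -0.1816985  0.0125   ]
cap end face:  [0.52809677 0.21480725 0.15116454] [0.4841654  0.14087474 0.15130539]
[[167.35143338 177.00420409]
 [197.1897691  195.79260291]] [[337.25948052 193.61608078]
 [307.34549475 176.51924099]]
0.5364662999268881
```

```bash
python3 -m crank '[[0,0.02,-0.0127,-0.02,0,0,0],[0,0.06,-0.0381,-0.05,0,0,0],[0,0.1,-0.0635,-0.08,0,0,0],[0,0.14,-0.0889,-0.11,0,0,0],[0,0.18,-0.1143,-0.14,0,0,0],[0,0.22,-0.1397,-0.17,0,0,0],[0,0.26,-0.165,-0.194,0,0,0],[0,0.29,-0.1841,-0.194,0,0,0],[0,0.3034,-0.1926,-0.194,0,0,0],[0,0.3034,-0.1926,-0.194,0,0,0]]'
python3 -m crank '[[0.015,0,0,0,0,0,0],[0.035,0,0,0,0,0,0],[0.05,0,0,0,0,0,0],[0.05,0,0,0,0,0,0],[0.05,0,0,0,0,0,0]]'
python3 - <<'E'
from h import *
s=get_state();p=s["eef_pos"];print(p,s["force"],s["width"],rot(s).round(4));y=rot(s)[:,1]
c=p+[0,0,.035]
for n in("scene","top"):
    g=shot(n,f"pics/{n}7.png")
    pts=proj(g,[c-.043*y,c+.043*y,[.5168,-.1812,.055]])
    u0=pts[2].astype(int);x0,y0=u0[0]-40,u0[1]-35
    c2=cv2.resize(g["pixels"][y0:y0+60,x0:x0+80,::-1],(800,600),interpolation=2)
    for u in pts: cv2.circle(c2,tuple(int((u[i]-(x0,y0)[i]+.5)*10) for i in(0,1)),3,(255,0,255),-1)
    cv2.imwrite(f"pics/{n}7c.png",c2);print(x0,y0)
E
```

```text
t: 10.05
eef_pos: [0.5169, -0.1815, 0.1163]
ee_rot: [0.311, 1.569, 3.109]
force: [0.5, 0.5, -1.4]
width: 0.0208
t: 10.68
eef_pos: [0.5178, -0.1807, 0.0674]
ee_rot: [2.887, 1.57, -0.596]
force: [0.1, 0.5, -0.2]
width: 0.0206
[ 0.51783899 -0.1806541   0.06744736] [ 0.09872084  0.51180009 -0.15155127] 0.020634623253387843 [[ 3.000e-04 -3.347e-01 -9.423e-01]
 [-2.000e-04 -9.423e-01  3.347e-01]
 [-1.000e+00  1.000e-04 -4.000e-04]]
139 159
285 157
```

View pics/scene7c.png

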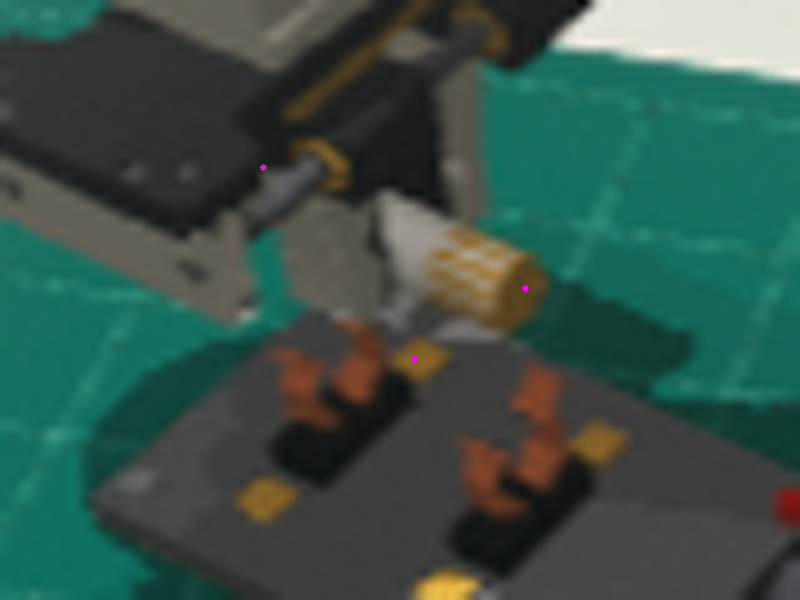

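View pics/top7c.png

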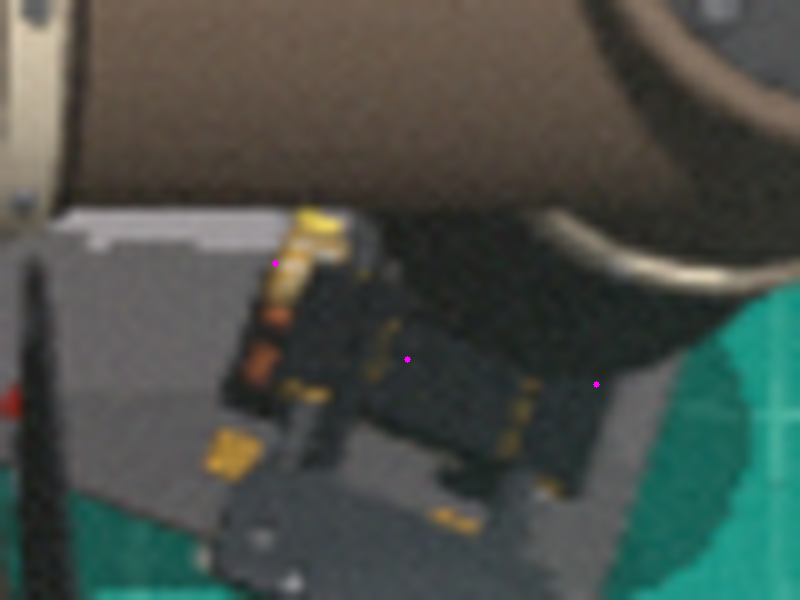

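```bash
python3 - <<'E' | tail -2
from fit import *
m=un([(219.5,83.5),(348.5,145)],7,[140,180]);w=unproj(gs,m,.053);print(w.round(4).tolist(),w.mean(0))
m=un([(449,270),(600,328)],7,[250,150]);w=unproj(gt,m,.051);print(w.round(4).tolist(),w.mean(0))
E
```

```text
[[0.5095, -0.2094, 0.053], [0.5304, -0.1509, 0.053]] [ 0.51996704 -0.18013363  0.053     ]
[[0.5282, -0.1513, 0.051], [0.5077, -0.2082, 0.051]] [ 0.5179442  -0.17974455  0.051     ]
```

Run:
```python
from h import *
g=load("pics/scene4.png");p=np.array([.5086,.1769,.119]);z=np.array([-.8596,.511,0]);y=np.array([-.511,-.8596,0])
u0=proj(g,[p])[0];o=np.array([int(u0[0])-40,int(u0[1])-45])
for h in(.05,.06,.07,.088): print(h,((proj(g,[p-.0965*z+s*.039*y+[0,0,h] for s in(1,-1)])-o+.5)*10).round(0).tolist())
```

```text
0.05 [[37.0, 433.0], [316.0, 606.0]]
0.06 [[39.0, 400.0], [320.0, 573.0]]
0.07 [[41.0, 367.0], [325.0, 539.0]]
0.088 [[45.0, 305.0], [333.0, 478.0]]
```

The grey plate is the gripper body, about 98 mm above the reported TCP, so it clears the board. The fuse is over the mouths within 1–2 mm. I descend to just above them and then press in small steps.

```bash
python3 -m crank '[[0.015,0,0,0,0,0,0],[0.032,0,0,0,0,0,0],[0.038,0,0,0,0,0,0],[0.042,0,0,0,0,0,0],[0.042,0,0,0,0,0,0]]' 58
python3 - <<'E'
from h import *
g=shot("scene","pics/s8.png");s=get_state();print(s["eef_pos"],s["force"],s["width"])
cv2.imwrite("pics/s8c.png",cv2.resize(g["pixels"][155:230,135:235,::-1],(800,600),interpolation=2))
E
```

```text
t: 11.4
eef_pos: [0.5175, -0.181, 0.0251]
ee_rot: [0.998, 1.571, -2.485]
force: [1.4, -0.1, 0.0]
width: 0.0206
[ 0.51763345 -0.18096214  0.02536455] [-0.12394775  0.14767465 -0.29701512] 0.020578046084805162
```

View pics/s8c.png

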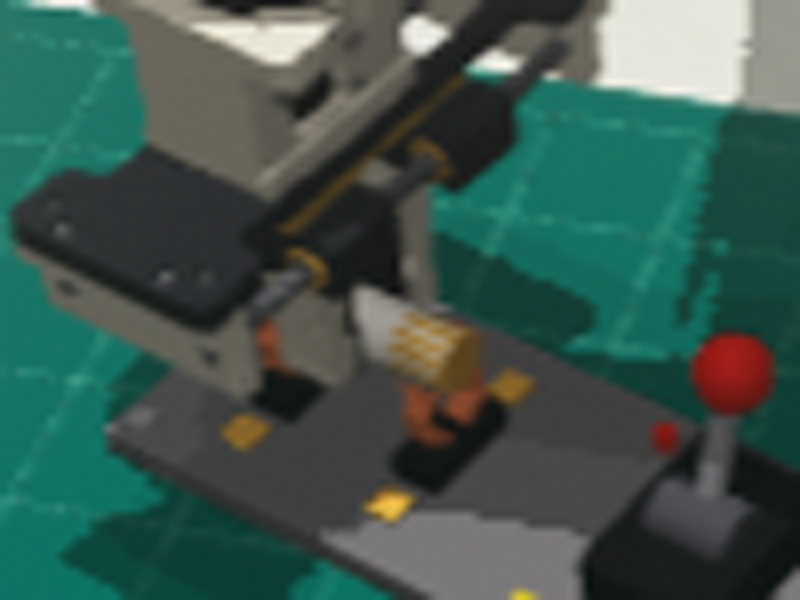

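The right cap sits just above its clip's mouth at scene (190,202), and nothing touches yet. I continue.

```bash
python3 -m crank '[[0.002,0,0,0,0,0,0],[0.004,0,0,0,0,0,0],[0.006,0,0,0,0,0,0],[0.006,0,0,0,0,0,0]]' 
python3 -m crank '[[0.001,0,0,0,0,0,0],[0.002,0,0,0,0,0,0],[0.003,0,0,0,0,0,0],[0.003,0,0,0,0,0,0]]'
```

```text
t: 11.95
eef_pos: [0.5192, -0.1814, 0.0208]
ee_rot: [-3.118, 1.567, -0.318]
force: [-1.6, -0.3, 10.7]
width: 0.0208
t: 12.45
eef_pos: [0.5215, -0.1821, 0.0198]
ee_rot: [-3.096, 1.563, -0.295]
force: [-1.2, -3.2, 21.9]
width: 0.0209
```

Run:
```python
from h import *
s=get_state();print(s["eef_pos"],s["force"],s["moment"],s["width"],rot(s).round(3).tolist())
for n,b in(("scene",(155,135)),("top",(160,285))):
    g=shot(n,f"pics/{n}9.png");y0,x0=b
    cv2.imwrite(f"pics/{n}9c.png",cv2.resize(g["pixels"][y0:y0+60,x0:x0+80,::-1],(800,600),interpolation=2))
```

```text
[ 0.52147472 -0.18212275  0.0197985 ] [-1.23085543 -3.16279057 21.86889256] [-1.15097711  0.18391522 -0.00534437] 0.020897357625685637 [[0.008, -0.333, -0.943], [-0.002, -0.943, 0.333], [-1.0, -0.0, -0.008]]
```

View pics/scene9c.png

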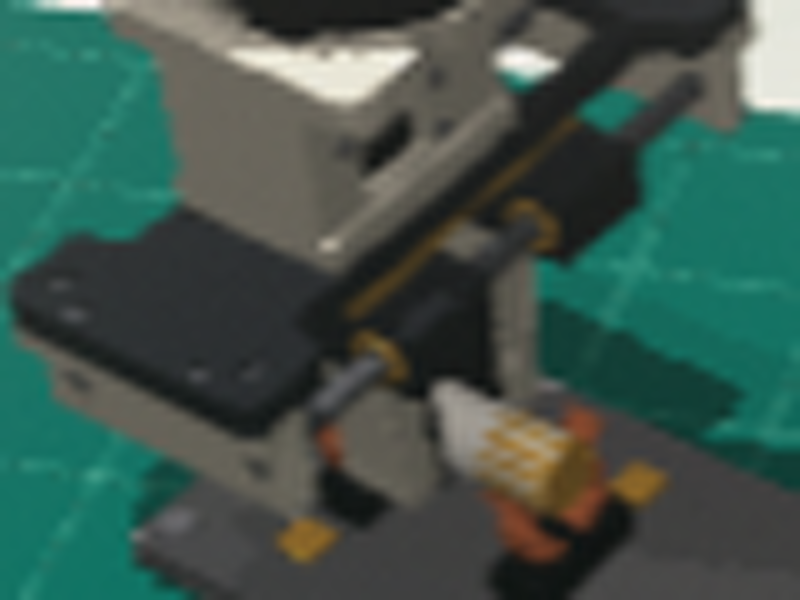

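View pics/top9c.png

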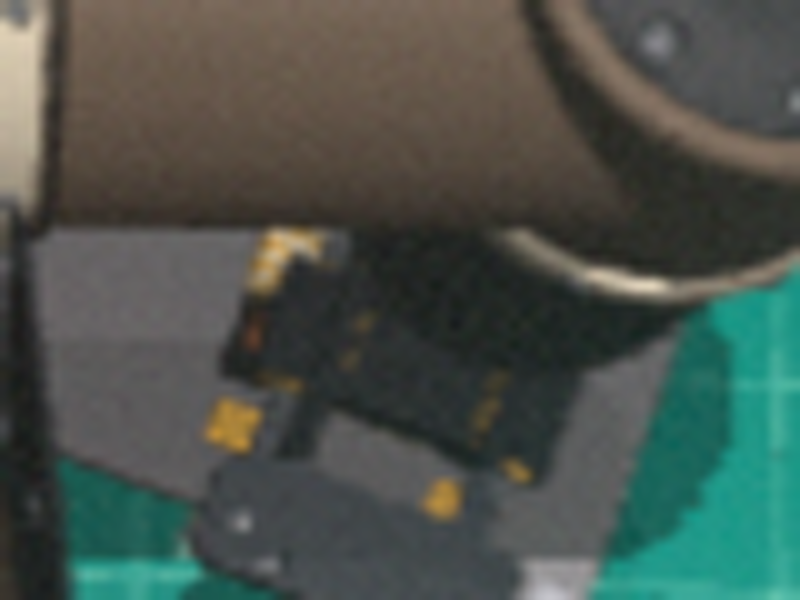

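The fuse sits on the mouths (right cap at scene (191,202)). The load has flexed the arm 4 mm towards +x, so it isn't pressing straight. I bring it back along tool +z and watch.

```bash
python3 -m crank '[[0,0,0.002,0,0,0,0],[0,0,0.004,0,0,0,0],[0,0,0.004,0,0,0,0]]'
python3 - <<'E'
from h import *
s=get_state();print(s["eef_pos"],s["force"],s["moment"],rot(s).round(3).tolist())
E
```

```text
t: 12.92
eef_pos: [0.5155, -0.1798, 0.018]
ee_rot: [-2.988, 1.567, -0.188]
force: [-0.0, 0.0, 10.2]
width: 0.0203
[ 0.51550445 -0.17984002  0.01797515] [-1.73753509e-02  2.37212504e-03  1.02072436e+01] [ 0.13021457  0.11561059 -0.03549258] [[0.004, -0.335, -0.942], [-0.001, -0.942, 0.335], [-1.0, -0.001, -0.004]]
```

Now the load is balanced (moment near 0). I press on, compensating the flex.

```bash
python3 -m crank '[[0.001,0,0.0003,0,0,0,0],[0.002,0,0.0006,0,0,0,0],[0.002,0,0.0006,0,0,0,0]]'
python3 - <<'E'
from h import *
s=get_state();print(s["eef_pos"],s["force"],s["moment"],rot(s).round(3).tolist())
E
```

```text
t: 13.3
eef_pos: [0.5154, -0.1797, 0.016]
ee_rot: [-3.01, 1.566, -0.21]
force: [-0.0, -0.1, 10.7]
width: 0.0204
[ 0.51537513 -0.17972197  0.01596012] [-0.01177159 -0.13488313 10.66813603] [ 0.00128506 -0.09263393 -0.00420896] [[0.004, -0.334, -0.942], [-0.001, -0.942, 0.334], [-1.0, -0.001, -0.004]]
```

```bash
python3 -m crank '[[0.002,0,0,0,0,0,0],[0.004,0,0,0,0,0,0],[0.006,0,0,0,0,0,0],[0.006,0,0,0,0,0,0]]'
python3 - <<'E'
from h import *
s=get_state();print(s["eef_pos"],s["force"],s["moment"],rot(s).round(3).tolist())
E
```

```text
t: 13.8
eef_pos: [0.515, -0.1796, 0.0093]
ee_rot: [-2.956, 1.567, -0.156]
force: [1.9, -0.5, 4.7]
width: 0.0206
[ 0.51499109 -0.17955224  0.0092868 ] [ 1.91758536 -0.47397517  4.69679202] [-0.05605947 -0.68232164 -0.06511526] [[0.004, -0.335, -0.942], [-0.001, -0.942, 0.335], [-1.0, -0.001, -0.004]]
```

```bash
python3 -m crank '[[0.002,0,0,0,0,0,0],[0.004,0,-0.0005,0,0,0,0],[0.006,0,-0.001,0,0,0,0],[0.006,0,-0.001,0,0,0,0]]'
python3 - <<'E'
from h import *
s=get_state();print(s["eef_pos"],s["force"],s["moment"],rot(s).round(3).tolist())
E
```

```text
t: 14.3
eef_pos: [0.5149, -0.1798, 0.0022]
ee_rot: [-2.955, 1.569, -0.156]
force: [3.5, -2.1, 0.1]
width: 0.021
[ 0.51494007 -0.17980447  0.00222948] [ 3.50432734 -2.11554192  0.14942618] [-0.56946214 -1.75261468 -0.02603892] [[0.001, -0.335, -0.942], [-0.0, -0.942, 0.335], [-1.0, -0.0, -0.001]]
```

```bash
python3 -m crank '[[0.001,0,-0.0005,0,0,0,0],[0.002,0,-0.001,0,0,0,0],[0.003,0,-0.001,0,0,0,0],[0.003,0,-0.001,0,0,0,0]]'
python3 - <<'E'
from h import *
s=get_state();print(s["eef_pos"],s["force"],s["moment"],rot(s).round(3).tolist())
E
```

```text
t: 14.8
eef_pos: [0.5152, -0.1799, 0.0017]
ee_rot: [3.13, 1.57, -0.353]
force: [-6.6, 6.2, 30.1]
width: 0.0207
[ 0.51520636 -0.17994418  0.00171548] [-6.57567744  6.23105719 30.07413612] [ 2.10666952  2.23734659 -0.15457068] [[0.001, -0.335, -0.942], [-0.0, -0.942, 0.335], [-1.0, 0.0, -0.001]]
```

The fuse bottoms out firmly: 30 N at z 1.7 mm, so the fuse centre is at about 37 mm. I relax, open and rise.

```bash
python3 -m crank '[[-0.0025,0,0.0005,0,0,0,0],[-0.0025,0,0.0005,0,0,0,0],[-0.0025,0,0.0005,0,0,0,0.3],[-0.0025,0,0.0005,0,0,0,0.5],[-0.0025,0,0.0005,0,0,0,0.5],[-0.0025,0,0.0005,0,0,0,0.5]]' 20
python3 -m crank '[[-0.015,0,0,0,0,0,0.5],[-0.04,0,0,0,0,0,0.5],[-0.08,0,0,0,0,0,0.5],[-0.12,0,0,0,0,0,0.5],[-0.15,0,0,0,0,0,0.5],[-0.15,0,0,0,0,0,0.5]]'
python3 - <<'E'
from h import *
s=get_state();print(s["eef_pos"],rot(s).round(3).tolist())
for n,b in(("scene",(165,140)),("top",(145,245))):
    g=shot(n,f"pics/{n}10.png");y0,x0=b
    cv2.imwrite(f"pics/{n}10c.png",cv2.resize(g["pixels"][y0:y0+84,x0:x0+112,::-1],(784,588),interpolation=2))
E
```

```text
t: 15.55
eef_pos: [0.5139, -0.1799, 0.0013]
ee_rot: [0.266, 1.57, 3.066]
force: [-0.4, -0.4, -0.6]
width: 0.0428
t: 16.3
eef_pos: [0.5162, -0.1801, 0.1556]
ee_rot: [-2.887, 1.565, -0.087]
force: [-0.3, 0.3, -0.2]
width: 0.0435
[ 0.51622839 -0.18007957  0.1555571 ] [[0.006, -0.335, -0.942], [-0.001, -0.942, 0.335], [-1.0, -0.002, -0.006]]
```

View pics/scene10c.png

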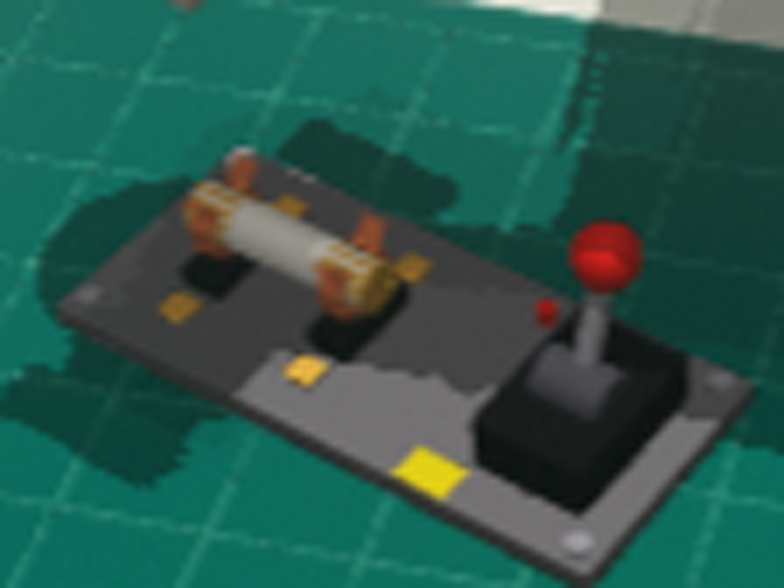

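View pics/top10c.png

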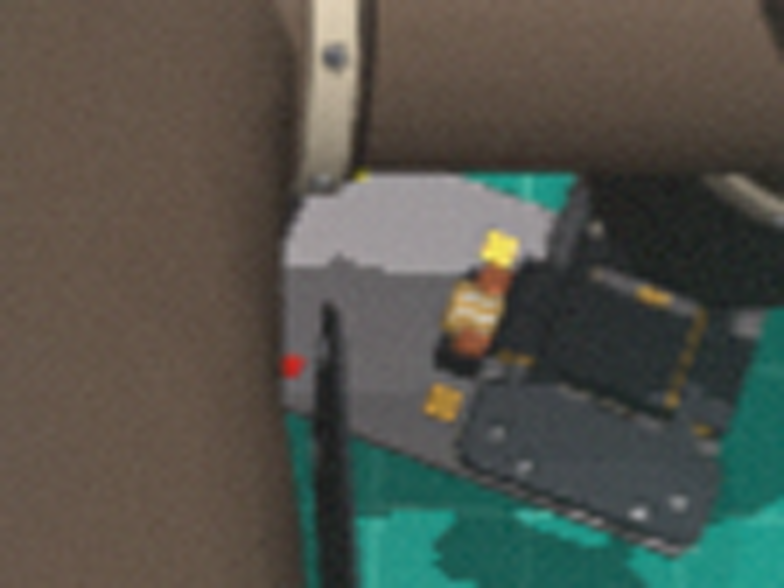

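The fuse lies seated deep in both clips: caps at scene (170,193) and (193,205), lips closed over them. Next is the switch: close the fingers, go to its arm side at board x≈-75 mm, y=85 mm, and descend.

```bash
python3 -m crank '[[0,-0.034,0.0188,0,0,0,0],[0,-0.075,0.0418,0,0,0,0],[0,-0.11,0.0613,0,0,0,0],[0,-0.1348,0.0751,0,0,0,0],[0,-0.1348,0.0751,0,0,0,0],[0.04,-0.1348,0.0751,0,0,0,0],[0.08,-0.1348,0.0751,0,0,0,0],[0.1,-0.1348,0.0751,0,0,0,0],[0.105,-0.1348,0.0751,0,0,0,0],[0.105,-0.1348,0.0751,0,0,0,0]]' 20
python3 - <<'E'
from h import *
s=get_state();p=s["eef_pos"];print(p,s["force"],s["width"],rot(s).round(3).tolist())
d=p[:2]-[.5328,-.1331];c,q=.942,-.335
print("board xy",c*d[0]+q*d[1],-q*d[0]+c*d[1])
for n,b in(("scene",(150,150)),("top",(145,235))):
    g=shot(n,f"pics/{n}11.png");y0,x0=b
    cv2.imwrite(f"pics/{n}11c.png",cv2.resize(g["pixels"][y0:y0+84,x0:x0+112,::-1],(784,588),interpolation=2))
g=load("pics/scene10.png");f=np.array([.516,-.1802,.037]);y=np.array([.335,.942,0])
print(((proj(g,[f+.043*y,f-.043*y])-[140,165]+.5)*7).round())
E
```

```text
t: 17.65
eef_pos: [0.489, -0.0281, 0.0467]
ee_rot: [0.946, 1.57, -2.538]
force: [0.0, -0.2, 0.4]
width: 0.0005
[ 0.48901432 -0.02809227  0.04666481] [ 0.01483695 -0.16808728  0.35293231] 0.000533779689880161 [[-0.001, -0.336, -0.942], [-0.0, -0.942, 0.336], [-1.0, 0.001, 0.0]]
board xy -0.07642370267776644 0.0842490814419385
[[382. 286.]
 [205. 201.]]
```

View pics/scene11c.png

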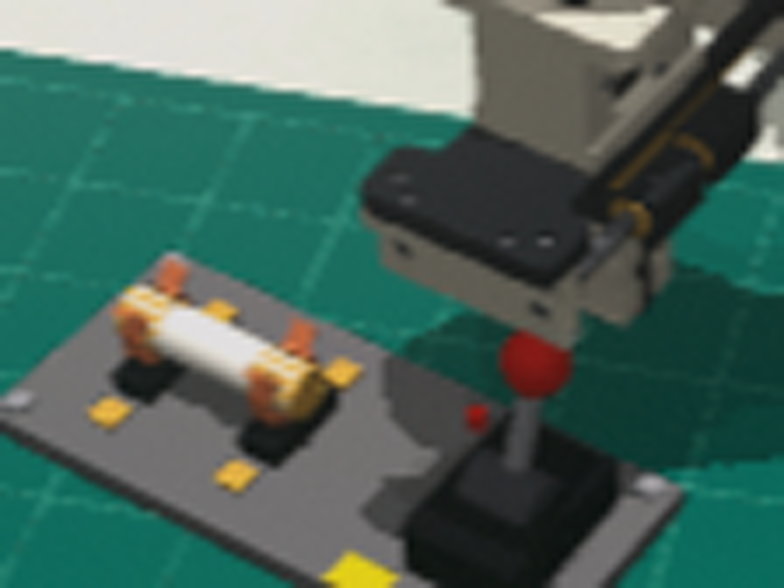

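View pics/top11c.png

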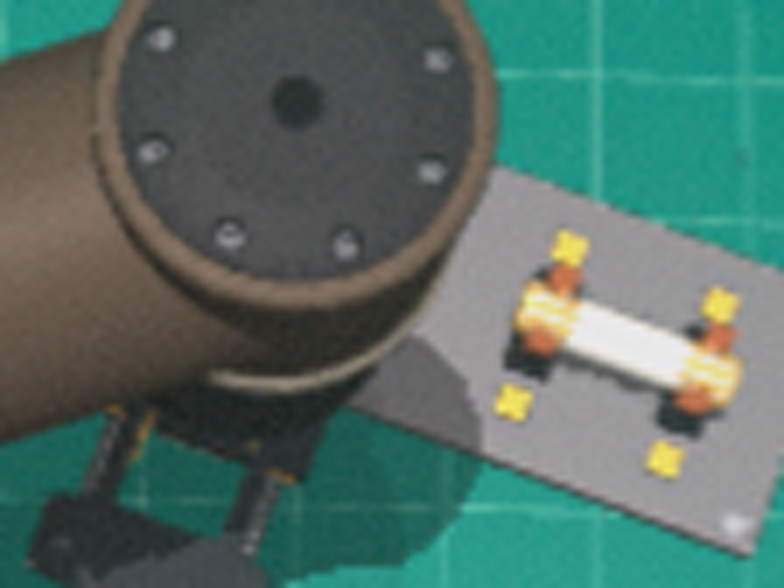

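The fuse is well centred in the clips (scene caps (169,193), (193,205)), and the closed fingers are behind the knob at scene (226,201). I push along tool -z.

```bash
python3 -m crank '[[0,0,-0.006,0,0,0,0],[0,0,-0.012,0,0,0,0],[0,0,-0.018,0,0,0,0],[0,0,-0.024,0,0,0,0],[0,0,-0.03,0,0,0,0],[0,0,-0.036,0,0,0,0]]'
python3 -m crank '[[0,0,-0.006,0,0,0,0],[0,0,-0.012,0,0,0,0],[0,0,-0.018,0,0,0,0],[0,0,-0.022,0,0,0,0]]'
python3 - <<'E'
from h import *
g=shot("scene","pics/s12.png")
cv2.imwrite("pics/s12c.png",cv2.resize(g["pixels"][150:234,150:262,::-1],(784,588),interpolation=2))
E
```

```text
t: 18.5
eef_pos: [0.5228, -0.04, 0.0465]
ee_rot: [0.476, 1.57, -3.008]
force: [-2.5, 0.6, 2.0]
width: 0.0004
t: 19.0
eef_pos: [0.5441, -0.0473, 0.0466]
ee_rot: [-2.81, 1.571, -0.01]
force: [-1.0, 1.0, 0.9]
width: 0.0003
```

View pics/s12c.png

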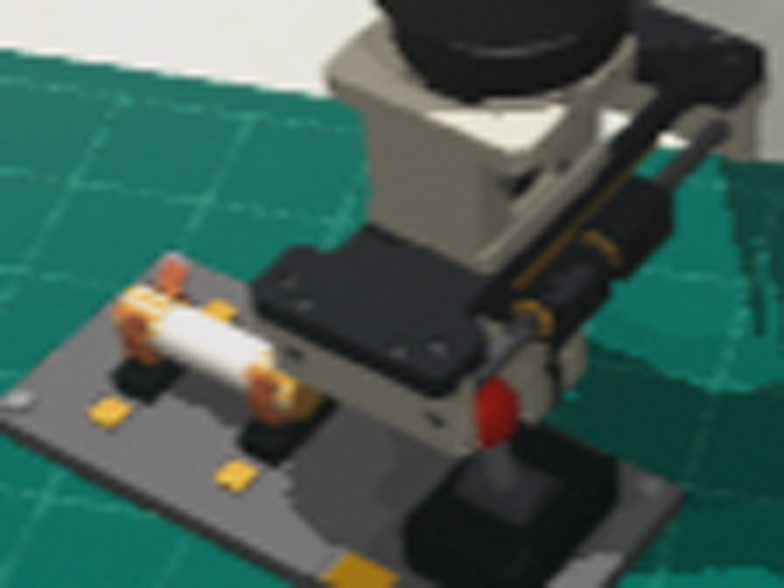

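The knob is moving with the fingers (now at scene (220,209)). I continue until the stop.

```bash
python3 -m crank '[[0,0,-0.003,0,0,0,0],[0,0,-0.006,0,0,0,0],[0,0,-0.008,0,0,0,0],[0,0,-0.008,0,0,0,0]]'
python3 -m crank '[[0,0,-0.002,0,0,0,0],[0,0,-0.004,0,0,0,0],[0,0,-0.004,0,0,0,0]]'
```

```text
t: 19.55
eef_pos: [0.5512, -0.0499, 0.0466]
ee_rot: [1.169, 1.571, -2.315]
force: [-0.5, -0.3, -0.6]
width: 0.0003
t: 19.92
eef_pos: [0.555, -0.0513, 0.0466]
ee_rot: [1.758, 1.571, -1.726]
force: [-1.1, -0.5, -1.7]
width: 0.0004
```

```bash
python3 -m crank '[[0,0,-0.002,0,0,0,0],[0,0,-0.004,0,0,0,0],[0,0,-0.004,0,0,0,0]]'
python3 -m crank '[[0,0,-0.002,0,0,0,0],[0,0,-0.004,0,0,0,0],[0,0,-0.004,0,0,0,0]]'
```

```text
t: 20.3
eef_pos: [0.558, -0.0524, 0.0465]
ee_rot: [0.221, 1.569, 3.02]
force: [-4.9, 2.3, 0.4]
width: 0.0002
t: 20.68
eef_pos: [0.5582, -0.0528, 0.0463]
ee_rot: [0.174, 1.564, 2.973]
force: [-16.3, 12.7, 13.2]
width: 0.0003
```

Run:
```python
from h import *
s=get_state();print(s["force"])
g=shot("scene","pics/s13.png")
cv2.imwrite("pics/s13c.png",cv2.resize(g["pixels"][150:234,150:262,::-1],(784,588),interpolation=2))
```

```text
[-16.28998825  12.69662261  13.20260015]
```

View pics/s13c.png

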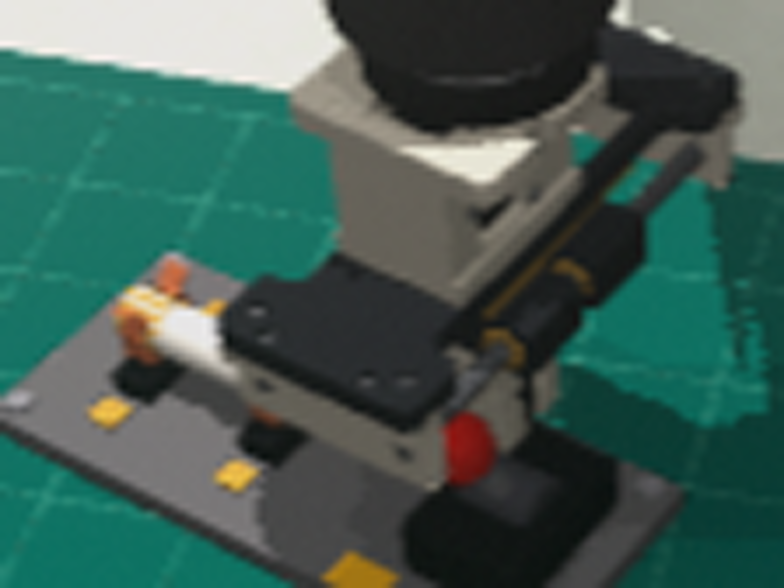

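The lever is hard against its stop, with the force jumping to 20 N without movement. I back off and go up and away.

```bash
python3 -m crank '[[0,0,0.01,0,0,0,0],[0,0,0.03,0,0,0,0],[0,0,0.05,0,0,0,0],[-0.03,0,0.06,0,0,0,0],[-0.08,0,0.06,0,0,0,0],[-0.13,0,0.06,0,0,0,0],[-0.15,0,0.06,0,0,0,0]]'
python3 -m crank '[[0,-0.05,0.01,0,0,0,0],[0,-0.1,0.02,0,0,0,0],[0,-0.15,0.03,0,0,0,0],[0,-0.2,0.04,0,0,0,0],[0,-0.25,0.05,0,0,0,0],[0,-0.25,0.05,0,0,0,0],[0,-0.25,0.05,0,0,0,0]]'
python3 - <<'E'
from h import *
s=get_state();print(s["eef_pos"],s["force"])
for n,b in(("scene",(165,140)),("top",(145,250))):
    g=shot(n,f"pics/{n}14.png");y0,x0=b
    cv2.imwrite(f"pics/{n}14c.png",cv2.resize(g["pixels"][y0:y0+84,x0:x0+112,::-1],(784,588),interpolation=2))
    m=g["pixels"].astype(int);o=load(f"pics/{n}0.png")["pixels"].astype(int)
    B=np.array([.5328,-.1331,0]);X=np.array([.942,-.335,0]);Y=np.array([.335,.942,0])
    for a in(0,.85,1.): print(n,a,proj(g,[B+.085*Y+.055*np.sin(a-.5)*X+[0,0,.034+.055*np.cos(a-.5)]]).round(1))
    r=(m[...,0]>110)&(m[...,1]<60)&(m[...,2]<60);r[:150]=0;r[240:]=0;r[:,:200 if n=="scene" else 260]=0;r[:,300:]=0
    k,l,st,ce=cv2.connectedComponentsWithStats(r.astype(np.uint8));print([(st[i,4],ce[i].round(1)) for i in range(1,k) if st[i,4]>8])
    f=np.array([.516,-.1802,.037]);print("fuse ends",proj(g,[f+.043*Y,f-.043*Y]).round(1).tolist())
E
```

```text
t: 21.6
eef_pos: [0.508, -0.0335, 0.2006]
ee_rot: [-2.663, 1.564, 0.138]
force: [0.3, -0.3, -0.4]
width: 0.0005
t: 22.48
eef_pos: [0.5427, 0.2187, 0.1966]
ee_rot: [-3.081, 1.57, -0.281]
force: [-0.3, -0.1, 0.4]
width: 0.0004
[0.5427222  0.21866616 0.19663704] [-0.31327465 -0.13217726  0.44623604]
scene 0 [[228.  200.2]]
scene 0.85 [[217.3 210.3]]
scene 1.0 [[215.6 213.1]]
[(np.int32(71), array([215.3, 212.7]))]
fuse ends [[194.1, 205.3], [168.8, 193.2]]
top 0 [[273.5 181.7]]
top 0.85 [[279.8 165.3]]
top 1.0 [[280.7 162.9]]
[(np.int32(49), array([280.6, 163.5]))]
fuse ends [[308.6, 188.1], [339.1, 199.7]]
```

View pics/scene14.png

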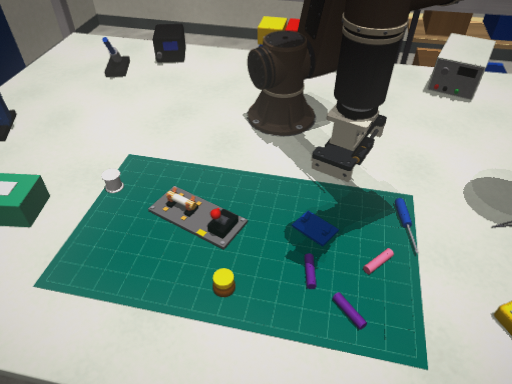

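View pics/scene14c.png

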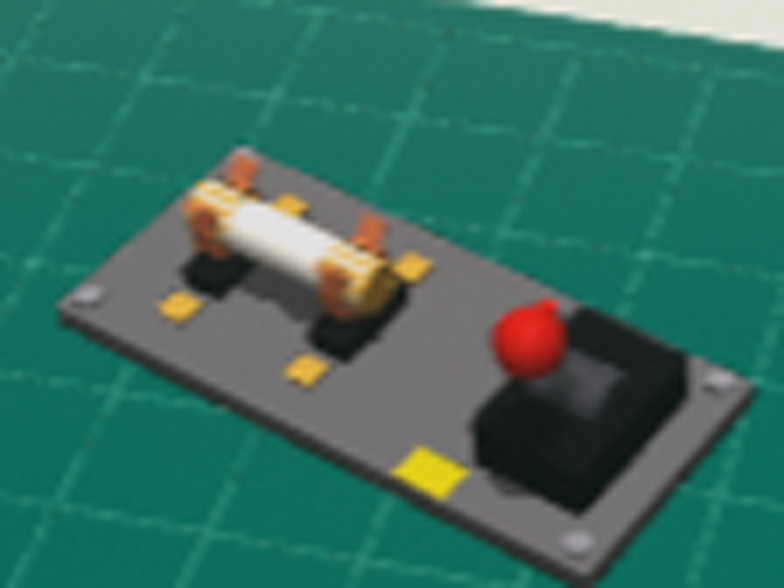

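View pics/top14c.png

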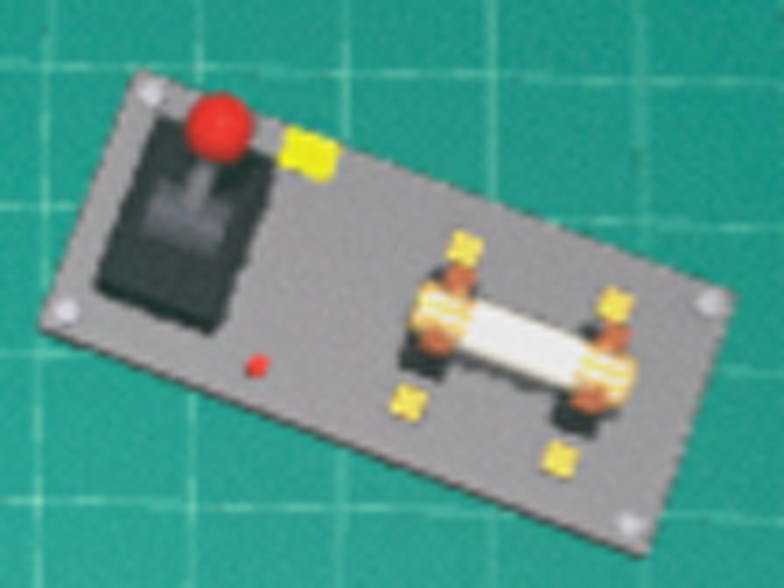

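The fuse is seated in both clips (top image about (309,188) to (339,200)). The knob is at top (280.6,163.5) and scene (215,213), matching the 1.0 rad prediction. The spool, jar and screwdriver haven't visibly moved, and the arm is clear, so I hand in.

```bash
python3 -c "from station import *; print(job_done())"
```

```text
the job is handed in; nothing more can be done
None
```

The fuse is snapped home in both clips and the switch is fully on. I handed the job in at about 22.6 s of the 51 s; it reports no verdict.

- **Fuse:** It bottomed out on the saddles at 30 N, with its centre about 37 mm above the bench. In the last pictures its ends lie where a centred fuse projects, and the copper lips have closed over both caps.
- **Switch:** I pushed it from the arm side until the force jumped to about 24 N with no further movement. The knob then sat within about 0.6 px of the 1.0 rad position in both cameras.
- **Bystanders:** The spool, jar and screwdriver had not visibly moved; I compared the pictures by eye and did not measure them. The arm ended well clear of everything.

**What went wrong or disagreed:**
- **First grasp missed:** The fingers shut on nothing because their real ends sit about 20 mm above the reported TCP. The pictures show this, and the fingers met nothing even when the TCP read 13 mm below the top of the rest's plate. The second grasp, at the lower height, held.
- **First press went off line:** At 22 N the arm flexed about 4 mm sideways. I brought it back, and the fuse then went in at about 11 N.
- **Camera disagreement:** The two cameras placed the board 3–4 mm apart. I leaned on the top camera and corrected by feel.

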